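Open the blue medicine cupboard past its child-safety catch

ROBOT

A 6-joint arm with a two-finger parallel gripper is mounted at the origin on a cart in front of the work surface, level with it; the furniture and walls round the work are solid. World frame = base frame: x ahead of the robot, y to its left, z up, the work surface at z = 0. Lengths are in m, angles in rad, forces in N, time in s.
With the tool pointing down it reaches from about 0.375 to 0.9 m from the base axis. Payload 3.1 kg.
Tool frame: the origin (TCP) lies where the fingers leave the gripper's body, on its centre line; the fingertips stand 70 mm ahead of it and the grasp point (between the pads) lies 51 mm ahead of it; z points along the fingers, y is the line along which they close (so a half turn about z gives the same grasp; the last joint's range is limited). The gripper opens to 87 mm and grips with 3 to 60 N. Pads are 19 mm wide; open, the fingers measure 117 mm over their backs; the gripper's body (75 mm by 190 mm) begins 51 mm behind the grasp point.
Start: joints at [0.988, 0.527, 1.433, -0, 1.181, -0.178], TCP at [0.246, 0.574, 0.292] pointing down, gripper open.
Joint ranges: [-3.08, 3.08], [-0.75, 2.2], [0.22, 2.44], [-1.43, 4.57], [0, 2.65], [-2.85, 2.85]. Speed limits (rad/s): [2.79, 2.79, 3.14, 3.14, 3.14, 3.14].

INTERFACE

Orientations are given as a unit quaternion [x, y, z, w].
In Python, from rig import robot gives the robot as it stands.
- The arm moves only by the tool send_rows, never from a script. Its argument "deltas" is text: rows parted by semicolons, each of 7 numbers parted by spaces: the shift along the tool's x, y, z in mm, then the turn, a rotation vector about the tool's x, y, z in degrees, then the opening, from 0 (shut) to 1 (fully open). A call has 1 to 10 rows; each row shifts and turns the commanded pose from where the row before left it, along the tool's axes as they then stand; what a row does not reach is not made up. A row lasts 1/8 s, in which the tool goes at most 62.5 mm and 10.7 degrees, less where a joint would pass 70% of its speed; a pose out of reach is approached as far as the arm can. A call is refused whole if a number of a shift passes 62.5 or a number of a turn 10.7, either way. A call with a gripper value outside its range is refused whole. The fingers move at their own pace and stop on an object; "newtons" is the grip in N (left out, the last holds). Time passes only in rows, so rows that do not move let the fingers close. It gives the time, the measured TCP pose, the force, the opening and the grip force at its end, in the units of the state.
- robot.get_obs(): the state, without advancing time (a new reading comes with each control period).
- robot.camera(name): name is "scene" or "top" or "wrist"; returns a dict with "image" (400x640x3 uint8, red, green, blue), "depth" (400x640 float32, m along the optical axis (not along the pixel's ray), 0 where there is no reading), "fovy" (degrees; the focal length in pixels is half the picture's height over the tangent of half this angle, whatever the lens; pixels are square), "cx", "cy" (the principal point, pixels), "rvec" (rotation vector, rad) and "tvec" (3), from world to camera coordinates, as OpenCV has them. Camera axes: x right, y down, z forward; pixel columns grow to the right and rows downward; lengths in m; the calibration is good to about 2 mm. A picture is of the moment at which its call begins.
- robot.hand_in(): hands the job in; it is judged then, once.
Trained networks look in the newest picture that a camera, given by its name, has taken for a name from the list of things; names that differ only in an ending like _2 or _b are one class to them, and where a whole thing is asked for, a point or a joint stands for the part that bears it (a point fixed in the world has none). Each returns a list of dicts, best first, with "p" (0 to 1); they miss things now and then, are a little off and sometimes report something else, mostly with a low value. They report only what shows in the picture. A call takes as long as a camera call.
- robot.find_in(camera, thing): "box" ([left, top, right, bottom] in pixels, round what is visible of it).
- robot.cut_out(camera, thing): "region" (400x640 bool, what is visible of it) and "box" ([left, top, right, bottom] in pixels, round what is visible of it).
The state is a dict: "time": time; "q": joint angles; "joint_velocities": joint speeds; "joint_torque": joint torques, N m; "position": TCP position; "tool_rot": TCP orientation; "ft_force": force on the tool from outside, world axes, zero at the start; "moment": the same for the moment, N m; "grip_width": finger opening in m; "grip_force": force on a finger pad.
Only numpy, scipy, OpenCV 4.12 (cv2) and the standard library are available. Lean on these libraries where they do the work, as an engineer would, in place of code of your own. Each camera call takes 0.05 s, during which the arm holds its last target. There are 200 camera calls.

TASK

Two little child-proofed cupboards stand on the worktop, both doors ajar and held by a hidden safety catch. Open the blue-doored one: reach into the gap behind the top of its door, press the white catch down and, keeping it down, pull the door outward; leave it standing at least sixty degrees open. Leave the wooden-doored cupboard, the food tin and the salt shaker as they are.

Things in the scene. Friction and masses are not known exactly. Their poses are not given: they have to be found in the camera images.
- blue: White cupboard with the blue door, 140 deep (x), 180 wide (y), 190 mm high, screwed to the worktop. Origin at the centre of its underside; its front, at -x, faces the robot, turned by up to 0.15 rad. A twin with a wooden door stands beside it. A wall cupboard hangs behind and above, its underside 280 mm over the worktop: swing the arm across in front of it.
- blue_door (a joint): Opening of the blue door, rad: 0 closed, starts ajar at 0.33 to 0.39; the catch stops it at about 0.42 until pressed; full stop 1.6. Hinged at the left seen from the robot; the free end swings toward the robot, clockwise from above. Panel 180 wide, 15 mm thick. The hinge is stiff (about 0.1 N m): it stays where left. A knob stands about 40 mm out from its front, near the free end, 138 mm above the worktop.
- blue_hinge (a point): Point on the blue door's upright hinge line, level with the door's top edge, 188 mm above the worktop (the roof's top is 2 mm higher). The line runs along the door's inner face at its left edge. Axes turn with the door: x from the inner face inward, square to the door; y along the door toward the hinge side; z up.
- blue_pad (a point): Middle of the upper face of the blue door's catch: white ribbed thumb pad 34 x 34 mm, 171 mm above the worktop, 25 mm behind the door's inner face, 125 mm from the hinge line along the door. Axes as blue_hinge. A 22 mm wide arm runs on inward to a hook behind a strip under the roof's front edge. At the start the gap from door to roof edge, open to above, is about 40 to 50 mm here.
- blue_catch (a joint): How far the blue door's catch is pushed down, m: 0 up, bottom stop 0.016; it springs back by itself. The hook is free from 0.008 on. It takes 3 N to start, 5 N at 0.010, 6.2 N at the stop. Beyond a door angle of 0.5 rad the hook is clear and the catch may be let up.
- wood_pad (a point): The same thumb pad on the other cupboard, alike in all sizes and build but with a wooden door; to be left alone. The two cupboards may change places.
- salt: Salt shaker, glass with a grey top, 44 mm across, 90 mm high, upright; origin at the centre of its underside. Leave it.
- food_tin: Round food tin with a gold rim, 57 mm across, 72 mm high, upright; origin at the centre of its underside. Leave it.

How it is judged:
On the way:
1. the blue cupboard's catch is pressed down while its door is still held ajar (value of joint blue_catch above 0.006 m and value of joint blue_door below 0.46 rad), for 0.05 s.
At the end, for the whole second after the job is handed in: The blue door stands at rest at least 0.96 rad (55 degrees) open, with its catch let go and back up (less than 3 mm down) (value of joint blue_door above 0.96 rad and value of joint blue_catch below 0.003 m and velocity of joint blue_door between -0.05 and 0.05 rad/s); the robot touches nothing.
It fails at once if the wooden door or its catch moved by more than 20 mm (distance of wood_pad from where it was at the start of the episode above 0.02 m).
It fails at once if the food tin moved by more than 30 mm or tipped (distance of food_tin from where it was at the start of the episode above 0.03 m or angle between food_tin's own z axis and vertical above 0.5 rad).
It fails at once if the salt shaker moved by more than 30 mm or tipped (distance of salt from where it was at the start of the episode above 0.03 m or angle between salt's own z axis and vertical above 0.5 rad).
It also fails if it takes over 42 s, if anything falls off the work surface, if the arm or the gripper's body presses on something with over 40 N, if the wrist force passes 120 N, or if a joint passes its speed limit or range.

## Working session

There is one attempt and no reset: what is moved stays moved. The work goes in short steps, Python scripts to look and compute and a tool call to move; the robot and the scene stay as the last step left them, time stands still between calls to the robot, and variables do not carry over. Pictures are saved under pics/ and viewed, at most 10 in all, crops included, and the job is handed in when it is done.

Besides the shell and the picture viewer there is one more tool, called after "Emit:" as name(argument=value, ...), one argument or row to a line, values as JSON. send_rows: Moves the arm, as the interface text tells. Its arguments: {"type":"object","properties":{"deltas":{"type":"string"},"newtons":{"type":"number"}},"required":["deltas"]}

```bash
mkdir -p pics; cat > h.py <<'E'
import numpy as np, cv2
from rig import robot
def cam(n):
    c=robot.camera(n); c['R']=cv2.Rodrigues(np.array(c['rvec'],float))[0]; c['f']=200/np.tan(np.radians(c['fovy'])/2); return c
def pts(c,mask):
    v,u=np.nonzero(mask&(c['depth']>0)); z=c['depth'][v,u]
    P=np.stack([(u-c['cx'])/c['f']*z,(v-c['cy'])/c['f']*z,z],1)
    return (P-np.array(c['tvec']).ravel())@c['R']
def proj(c,P):
    p=np.asarray(P)@c['R'].T+np.array(c['tvec']).ravel(); return p[:,:2]/p[:,2:]*c['f']+[c['cx'],c['cy']]
def save(c,n): cv2.imwrite('pics/'+n,c['image'][:,:,::-1])
E
python3 - <<'E'
from h import *
for n in ['scene','top']:
    c=cam(n); save(c,n+'0.png'); np.savez('c_'+n,depth=c['depth'],image=c['image'])
    print(n,'campos',-c['R'].T@np.array(c['tvec']).ravel())
    for t in ['blue','blue_door','blue_pad','wood_pad','salt','food_tin']:
        for d in robot.cut_out(n,t)[:2]:
            P=pts(c,d['region']); print(t,round(d['p'],2),np.round(d['box']),len(P), np.round(np.percentile(P,[2,50,98],axis=0),3).tolist() if len(P) else '')
E
```

```text
scene campos [0.33837326 0.51822936 0.89981355]
blue 0.73 [174. 210. 319. 335.] 9991 [[0.45, 0.299, 0.008], [0.569, 0.388, 0.189], [0.67, 0.474, 0.192]]
blue 0.63 [265. 254. 286. 279.] 338 [[0.488, 0.335, 0.167], [0.51, 0.352, 0.171], [0.535, 0.37, 0.174]]
blue_door 0.9 [229. 257. 317. 334.] 2778 [[0.425, 0.326, 0.025], [0.493, 0.39, 0.16], [0.531, 0.479, 0.19]]
blue_pad 0.8 [263. 254. 289. 281.] 368 [[0.488, 0.333, 0.166], [0.511, 0.352, 0.171], [0.536, 0.371, 0.174]]
wood_pad 0.56 [310. 159. 330. 175.] 237 [[0.505, 0.079, 0.167], [0.527, 0.097, 0.171], [0.551, 0.115, 0.174]]
salt 0.32 [358. 273. 386. 308.] 644 [[0.287, 0.254, 0.014], [0.312, 0.287, 0.069], [0.337, 0.308, 0.073]]
food_tin 0.86 [358. 277. 386. 310.] 650 [[0.288, 0.255, 0.003], [0.312, 0.287, 0.068], [0.338, 0.308, 0.072]]
top campos [-0.00607638  0.19520766  1.1045166 ]
blue 0.72 [189. 113. 281. 228.] 8025 [[0.45, 0.291, 0.007], [0.564, 0.373, 0.186], [0.667, 0.473, 0.192]]
blue_door 0.76 [191. 166. 268. 230.] 2629 [[0.423, 0.319, 0.008], [0.489, 0.385, 0.145], [0.537, 0.478, 0.189]]
blue_pad 0.56 [237. 167. 259. 185.] 263 [[0.489, 0.333, 0.164], [0.512, 0.35, 0.17], [0.536, 0.371, 0.174]]
blue_pad 0.3 [188. 112. 281. 228.] 7865 [[0.45, 0.291, 0.008], [0.564, 0.373, 0.186], [0.666, 0.471, 0.192]]
wood_pad 0.55 [345. 157. 364. 177.] 232 [[0.499, 0.08, 0.165], [0.527, 0.096, 0.17], [0.553, 0.113, 0.187]]
salt 0.54 [414. 202. 433. 229.] 307 [[0.442, -0.087, 0.016], [0.451, -0.069, 0.062], [0.47, -0.055, 0.09]]
food_tin 0.84 [266. 262. 299. 292.] 689 [[0.284, 0.252, -0.002], [0.306, 0.276, 0.067], [0.34, 0.304, 0.073]]
food_tin 0.53 [240. 168. 253. 188.] 261 [[0.488, 0.333, 0.164], [0.512, 0.35, 0.17], [0.536, 0.371, 0.174]]
```

View pics/scene0.png

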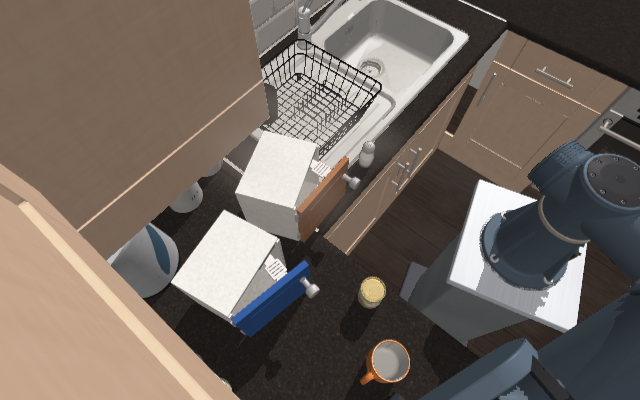

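View pics/top0.png

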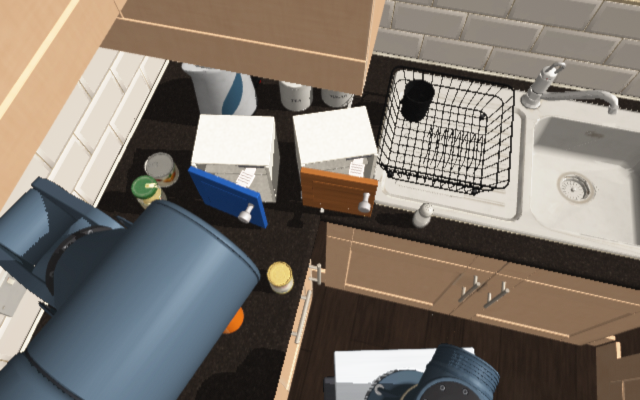

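```bash
python3 - <<'E'
from h import *
for n in ['scene','top']:
    c=cam(n)
    hsv=cv2.cvtColor(c['image'],cv2.COLOR_RGB2HSV)
    P=pts(c,np.ones((400,640),bool)); v,u=np.nonzero(c['depth']>0); col=hsv[v,u]
    blue=(abs(col[:,0].astype(int)-110)<15)&(col[:,1]>90)
    top=blue&(abs(P[:,2]-.188)<.005)&(P[:,1]>.2)
    Q=P[top][:,:2]; r=cv2.minAreaRect(Q.astype(np.float32)*1000); print(n,'doortop',len(Q),r,np.round(cv2.boxPoints(r)).tolist())
    roof=(abs(P[:,2]-.19)<.004)&~blue&(P[:,1]>.25)&(P[:,0]>.4)&(P[:,1]<.55)&(P[:,0]<.72)
    r=cv2.minAreaRect(P[roof][:,:2].astype(np.float32)*1000);print('roof',r,np.round(cv2.boxPoints(r)).tolist())
    d=robot.cut_out(n,'blue_pad')[0]; p=pts(c,d['region']); p=p[abs(p[:,2]-.171)<.006]
    r=cv2.minAreaRect(p[:,:2].astype(np.float32)*1000);print('pad',r)
print(robot.get_obs())
E
```

```text
scene doortop 743 ((492.3113708496094, 399.05303955078125), (176.59278869628906, 15.852060317993164), 64.9128189086914) [[448.0, 322.0], [462.0, 316.0], [537.0, 476.0], [523.0, 482.0]]
roof ((587.2028198242188, 385.3214416503906), (184.64613342285156, 172.8561553955078), 86.40290832519531) [[495.0, 299.0], [668.0, 288.0], [679.0, 472.0], [507.0, 483.0]]
pad ((514.8311767578125, 351.0954284667969), (32.216922760009766, 50.18806076049805), 63.43762969970703)
top doortop 463 ((492.42596435546875, 399.6118469238281), (177.88623046875, 16.503557205200195), 64.71700286865234) [[447.0, 323.0], [462.0, 316.0], [538.0, 477.0], [523.0, 484.0]]
roof ((571.602783203125, 384.6379089355469), (180.4940643310547, 206.13043212890625), 85.72636413574219) [[462.0, 302.0], [668.0, 287.0], [681.0, 467.0], [476.0, 482.0]]Traceback (most recent call last):
  File "<stdin>", line 11, in <module>
IndexError: list index out of range
```

Scene picture: the blue cupboard is at (230,270), with its pad at (275,268) in the gap behind the door and its knob at (312,288). The wooden one is beside it at (280,180). In the top picture the tin is at (280,278) and the salt at (424,215), both clear of the approach.

```bash
cat >> h.py <<'E'
from scipy.spatial.transform import Rotation as Ro
H=np.array([.5375,.4765]); YAW=-.065
def frame(a):
    t=a-(-YAW)*0; t=a+.065
    d=np.array([-np.sin(t),-np.cos(t)]); return d,np.array([np.cos(t),-np.sin(t)])
def target(a,r,n,ztip):
    """TCP pos and tool rotation (pointing down, y along the door)"""
    d,nn=frame(a); p=np.r_[H+r*d+n*nn,ztip+.07]
    Y=np.r_[d,0]; Z=np.array([0,0,-1.]); return p,Ro.from_matrix(np.stack([np.cross(Y,Z),Y,Z],1))
def delta(p0,R0,p1,R1):
    # half-turn chosen for smaller rotation
    R2=R1*Ro.from_euler('z',180,degrees=True)
    R1=min((R1,R2),key=lambda R:(R0.inv()*R).magnitude())
    return np.r_[R0.inv().apply(p1-p0)*1000,(R0.inv()*R1).as_rotvec(degrees=True)]
def go(*a):
    o=robot.get_obs(); print(np.round(delta(np.array(o['position']),Ro.from_quat(o['tool_rot']),*target(*a)),1))
E
python3 - <<'E'
from h import *
o=robot.get_obs(); print(o['tool_rot'],o['time'])
c=cam('scene'); P=pts(c,np.ones((400,640),bool))
w=P[(P[:,2]>.27)&(P[:,1]>.2)&(P[:,1]<.5)&(P[:,0]>.45)]; print('wall',len(w),np.percentile(w,[0,1,50],axis=0))
j=P[(P[:,2]>.2)&(P[:,2]<.27)&(P[:,0]>.4)]; print('tall',len(j),np.percentile(j,[1,50,99],axis=0))
print(target(.375,.125,.022,.23)[0])
go(.375,.125,.022,.23)
E
```

```text
[2.01024313e-01 9.79586252e-01 1.12716833e-05 1.63052066e-05] 0.9
wall 44967 [[0.56625353 0.20000441 0.27406456]
 [0.58634543 0.20440694 0.28525436]
 [0.72209052 0.34867358 0.53953506]]
tall 374 [[0.78077928 0.41534044 0.20018792]
 [0.78465475 0.46049219 0.21441236]
 [0.79474095 0.48992626 0.2247878 ]]
[0.5041621  0.35403537 0.3       ]
[-324.  -101.    -7.8    0.     0.     2. ]
```

```bash
python3 - <<'E'
from h import *
for n in ('scene','top'):
    c=cam(n); P=pts(c,np.ones((400,640),bool))
    for y in np.arange(.24,.52,.04):
        w=P[(P[:,2]>.285)&(P[:,2]<.6)&(abs(P[:,1]-y)<.02)&(P[:,0]>.45)]
        print(n,y,len(w),np.round(np.percentile(w[:,0],[.5,2,5,20]),3) if len(w) else '')
E
```

```text
scene 0.24 3973 [0.689 0.689 0.69  0.692]
scene 0.27999999999999997 4330 [0.7   0.7   0.701 0.703]
scene 0.31999999999999995 4678 [0.71  0.711 0.712 0.713]
scene 0.35999999999999993 5113 [0.721 0.722 0.722 0.724]
scene 0.3999999999999999 5597 [0.732 0.732 0.733 0.735]
scene 0.4399999999999999 5451 [0.742 0.743 0.744 0.745]
scene 0.47999999999999987 1265 [0.569 0.575 0.589 0.657]
scene 0.5199999999999998 432 [0.45  0.452 0.455 0.47 ]
top 0.24 1546 [0.689 0.69  0.691 0.693]
top 0.27999999999999997 1456 [0.699 0.7   0.701 0.703]
top 0.31999999999999995 1367 [0.71  0.711 0.712 0.714]
top 0.35999999999999993 1273 [0.721 0.722 0.723 0.724]
top 0.3999999999999999 1198 [0.731 0.732 0.733 0.735]
top 0.4399999999999999 1104 [0.742 0.743 0.744 0.746]
top 0.47999999999999987 1197 [0.571 0.574 0.581 0.755]
top 0.5199999999999998 1656 [0.451 0.455 0.462 0.503]
```

Emit:
send_rows(
  deltas="-40 -10 0 0 0 0 0;-40 -15 0 0 0 0 0;-40 -15 0 0 0 0 0;-40 -15 0 0 0 0 0;-30 -15 0 0 0 0 0;0 0 0 0 0 0 0",
  newtons=20,
)

```text
time: 1.8
position: [0.3948, 0.4338, 0.2923]
tool_rot: [0.203, 0.979, -0.0, 0.0]
ft_force: [-0.3, -0.2, -0.5]
grip_width: 0.0349
grip_force: 0.0
```

```bash
python3 - <<'E'
from h import *
c=cam('scene'); P=pts(c,np.ones((400,640),bool))
for y in np.arange(.46,.64,.02):
    w=P[(P[:,2]>.2)&(abs(P[:,1]-y)<.01)&(P[:,0]>.38)&(P[:,0]<.72)]
    if len(w): print(round(y,2),len(w),'z',np.round(np.percentile(w[:,2],[1,5,50]),3),'x',np.round(np.percentile(w[:,0],[1,50,99]),3))
go(.375,.125,.022,.23)
c=cam('scene'); save(c,'scene1.png')
w=cam('wrist'); save(w,'wrist1.png')
E
```

```text
0.46 942 z [0.316 0.539 0.56 ] x [0.38  0.399 0.445]
0.48 1553 z [0.315 0.333 0.564] x [0.38  0.447 0.659]
0.5 3621 z [0.31  0.334 0.636] x [0.382 0.557 0.602]
0.52 6891 z [0.334 0.336 0.667] x [0.395 0.496 0.549]
0.54 19469 z [0.592 0.63  0.74 ] x [0.396 0.426 0.476]
0.56 351 z [0.662 0.667 0.733] x [0.4   0.403 0.405]
[-133.3  -30.4   -7.8    0.    -0.     1.9]
```

View pics/scene1.png

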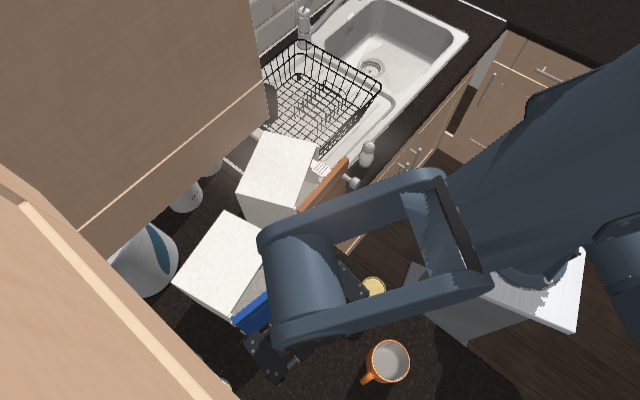

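The arm is now in front of the cupboards, and the blue roof's corner still shows at (240,260). Next I go above the pad and look from close by.

Emit:
send_rows(
  deltas="-45 -10 0 0 0 2 0;-45 -10 -5 0 0 0 0;-43 -10 -3 0 0 0 0;0 0 0 0 0 0 0;0 0 0 0 0 0 0",
)

```text
time: 2.58
position: [0.5006, 0.3538, 0.3]
tool_rot: [0.218, 0.976, -0.0, -0.001]
ft_force: [-0.6, -0.5, -0.2]
grip_width: 0.0004
grip_force: 0.0
```

```bash
python3 - <<'E'
from h import *
go(.375,.125,.022,.23)
w=cam('wrist')
for d in robot.cut_out('wrist','blue_pad')[:2]:
    p=pts(w,d['region']); print(d['p'],d['box'],np.round(np.percentile(p,[2,50,98],axis=0),3) if len(p) else '')
im=w['image'].copy()
for a,r,n,z in [(.375,.125,.025,.171),(.375,0,0,.188),(.375,.18,0,.188),(.375,.125,0.022,.23)]:
    d,nn=frame(a); q=proj(w,[np.r_[H+r*d+n*nn,z]])[0]; print(q); cv2.circle(im,tuple(int(round(x)) for x in q),3,(255,0,0),-1)
cv2.imwrite('pics/wrist2.png',im[:,:,::-1])
E
```

```text
[-3.1  1.8 -0.  -0.  -0.1  0.1]
[325.77871103 219.95758697]
[497.69849564 196.2689866 ]
[250.73725475 195.84027702]
[326.77294769 249.33694813]
```

View pics/wrist2.png

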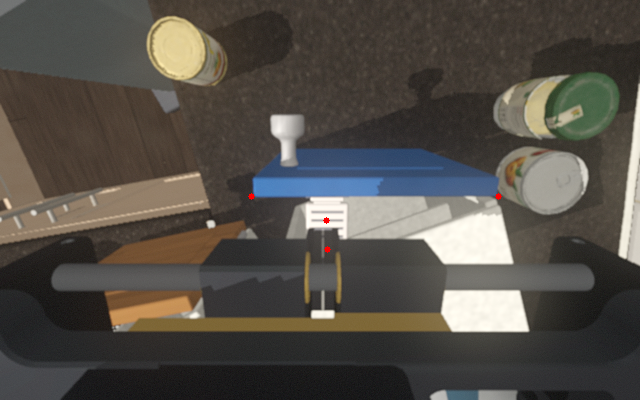

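The wrist picture confirms the model: the pad is at (326,218), the door's inner edge runs from (252,196) to (498,196), and the fingers are lined up. I'll go down into the gap.

Emit:
send_rows(
  deltas="-1 2 0 0 0 0 0;0 0 20 0 0 0 0;0 0 20 0 0 0 0;0 0 10 0 0 0 0;0 0 0 0 0 0 0",
)

```text
time: 3.3
position: [0.5029, 0.3545, 0.2496]
tool_rot: [0.218, 0.976, -0.0, -0.001]
ft_force: [-0.4, 0.3, 0.2]
grip_width: 0.0005
grip_force: 0.0
```

```bash
python3 -c "
from h import *
go(.375,.125,.02,.159)"
```

```text
[ 0.7  0.2 20.6 -0.1 -0.1  0.1]
```

Emit:
send_rows(
  deltas="0 0 8 0 0 0 0;0 0 6 0 0 0 0;0 0 6 0 0 0 0;0 0 2 0 0 0 0;0 0 0 0 0 0 0;0 0 0 0 0 0 0",
)

```text
time: 4.05
position: [0.504, 0.3546, 0.229]
tool_rot: [0.218, 0.976, 0.001, 0.001]
ft_force: [0.2, 1.6, 4.7]
grip_width: 0.0004
grip_force: 2.6
```

```bash
python3 - <<'E'
from h import *
go(.375,.125,.02,.159)
# arc plan
prev=target(.375,.125,.020,.158)
for a in np.r_[.375,np.arange(.45,1.16,.07)]:
    n=.0095 if a<.4 else .007
    t=target(a,.125,n,.158); print(round(a,2),np.round(delta(*prev,*t),1)); prev=t
E
```

```text
[ 1.6 -0.4 -0.   0.1  0.1  0. ]
0.38 [-10.5   0.    0.    0.    0.    0. ]
0.45 [-11.9   0.2   0.    0.    0.    4.3]
0.52 [-8.8  0.2  0.   0.   0.   4. ]
0.59 [-8.8  0.2  0.   0.   0.   4. ]
0.66 [-8.8  0.2  0.   0.   0.   4. ]
0.73 [-8.8  0.2  0.   0.   0.   4. ]
0.8 [-8.8  0.2  0.   0.   0.   4. ]
0.87 [-8.8  0.2  0.   0.   0.   4. ]
0.94 [-8.8  0.2  0.   0.   0.   4. ]
1.01 [-8.8  0.2  0.   0.   0.   4. ]
1.08 [-8.8  0.2  0.   0.   0.   4. ]
1.15 [-8.8  0.2  0.   0.   0.   4. ]
```

Fz of 4.7 N means the catch is about 10 mm down. In the actual tool frame, +x is outward, so I'll press a little deeper and pull along the arc.

Emit:
send_rows(
  deltas="0 0 2 0 0 0 0;5 0 0 0 0 0 0;6 0 0 0 0 0 0;5 0 0 0 0 2 0;6 0 0 0 0 3 0;9 0 0 0 0 4 0;9 0 0 0 0 4 0;0 0 0 0 0 0 0",
)

```text
time: 5.05
position: [0.4675, 0.3731, 0.2266]
tool_rot: [0.327, 0.945, -0.001, -0.0]
ft_force: [-0.9, -1.1, 5.7]
grip_width: 0.0003
grip_force: 2.8
```

```bash
python3 - <<'E'
from h import *
o=robot.get_obs(); p=np.array(o['position'])[:2]
for a in np.arange(.35,.8,.03):
    d,n=frame(a); print(round(a,2),np.round([(p-H)@d,(p-H)@n],4))
go(.6,.125,.007,.158)
E
```

```text
0.35 [ 0.1229 -0.0223]
0.38 [ 0.1235 -0.0186]
0.41 [ 0.124  -0.0149]
0.44 [ 0.1244 -0.0112]
0.47 [ 0.1247 -0.0075]
0.5 [ 0.1248 -0.0037]
0.53 [0.1249 0.    ]
0.56 [0.1248 0.0038]
0.59 [0.1247 0.0075]
0.62 [0.1244 0.0112]
0.65 [0.124 0.015]
0.68 [0.1235 0.0187]
0.71 [0.1229 0.0224]
0.74 [0.1221 0.026 ]
0.77 [0.1213 0.0297]
0.8 [0.1204 0.0333]
[ 1.7 -0.4 -1.4 -0.1 -0.  -0.1]
```

Only about 1 N of horizontal force and the press is holding, so the door has come free at about 0.6 rad. I'll keep pulling.

Emit:
send_rows(
  deltas="9 0 0 0 0 4 0;9 0 0 0 0 4 0;9 0 0 0 0 4 0;9 0 0 0 0 4 0;9 0 0 0 0 4 0;9 0 0 0 0 4 0;9 0 0 0 0 4 0;0 0 0 0 0 0 0",
)

```text
time: 6.05
position: [0.427, 0.4211, 0.2264]
tool_rot: [0.546, 0.838, -0.001, -0.001]
ft_force: [-2.5, -0.9, 5.9]
grip_width: 0.0003
grip_force: 2.8
```

```bash
python3 - <<'E'
from h import *
go(1.13,.125,.007,.158); save(cam('wrist'),'wrist3.png'); save(cam('scene'),'scene3.png')
E
```

```text
[ 4.1 -1.7 -1.6 -0.2  0.   2.3]
```

View pics/wrist3.png

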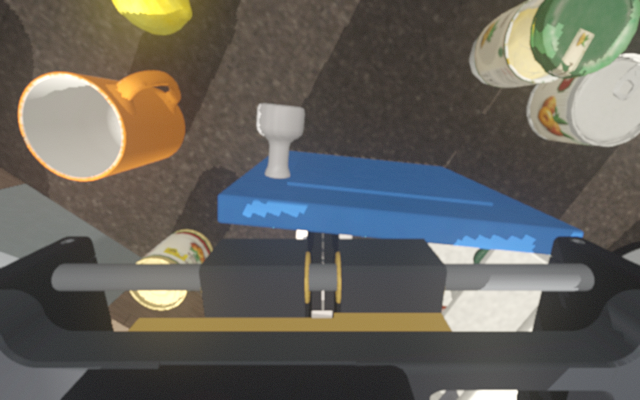

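The door is following the fingers, at about 1.1 rad. One more nudge, then back off and lift.

Emit:
send_rows(
  deltas="6 -1 0 0 0 3 0;0 0 0 0 0 0 0;-3 0 0 0 0 0 0;0 0 -10 0 0 0 0;0 0 -20 0 0 0 0;0 0 -20 0 0 0 0;0 0 -10 0 0 0 0;0 0 0 0 0 0 0",
)

```text
time: 7.15
position: [0.4263, 0.4235, 0.2867]
tool_rot: [0.568, 0.823, 0.0, 0.0]
ft_force: [-0.2, 0.5, 0.3]
grip_width: 0.0005
grip_force: 0.0
```

```bash
python3 - <<'E'
from h import *
for n in ['top','scene']:
    c=cam(n); save(c,n+'4.png'); hsv=cv2.cvtColor(c['image'],cv2.COLOR_RGB2HSV)
    P=pts(c,np.ones((400,640),bool)); v,u=np.nonzero(c['depth']>0); col=hsv[v,u]
    m=(abs(col[:,0].astype(int)-110)<15)&(col[:,1]>120)&(abs(P[:,2]-.188)<.006)&(P[:,1]>.25)&(P[:,0]>.3)
    if m.sum()>20:
        r=cv2.fitLine(P[m][:,:2].astype(np.float32),cv2.DIST_L2,0,.01,.01).ravel(); print(n,m.sum(),r,abs(np.arctan2(r[0],r[1]))-.065,np.arctan(r[0]/r[1])-.065)
    for d in robot.cut_out(n,'blue_pad')[:1]:
        p=pts(c,d['region']); print('pad',d['p'],np.percentile(p,[10,50,90],axis=0))
E
```

```text
scene 658 [0.9527794  0.30366334 0.44111437 0.45878223] 1.1972611 1.1972611
```

View pics/top4.png

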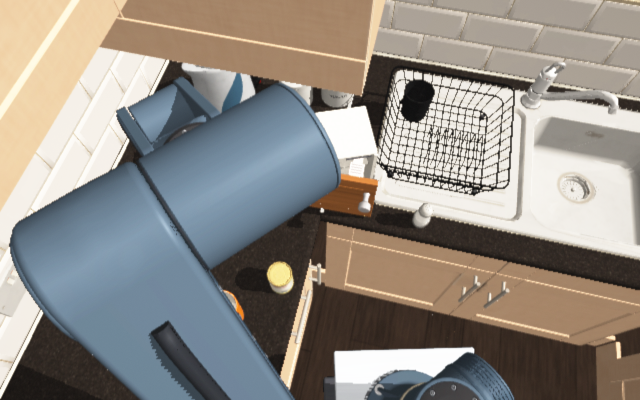

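The door stands at about 1.20 rad. In the top picture the tin (280,278) and salt (424,215) haven't moved. I'll retreat a little and check the final state.

Emit:
send_rows(
  deltas="-8 -18 0 0 0 0 0;-8 -18 0 0 0 0 0;-7 -16 0 0 0 0 0;0 0 0 0 0 0 0;0 0 0 0 0 0 0",
)

```text
time: 7.98
position: [0.3864, 0.384, 0.2861]
tool_rot: [0.568, 0.823, 0.0, 0.0]
ft_force: [0.5, 0.1, -0.2]
grip_width: 0.0004
grip_force: 0.0
```

```bash
python3 - <<'E'
from h import *
save(cam('wrist'),'w5.png'); o=robot.get_obs(); print(o['ft_force'],np.round(o['joint_torque'],1),np.round(o['joint_velocities'],3))
E
```

```text
[0.4863059  1.00412528 0.24103036] [  0.  -37.9 -15.9   0.1   0.   -0. ] [ 0.001 -0.001 -0.003 -0.     0.002 -0.001]
```

View pics/w5.png

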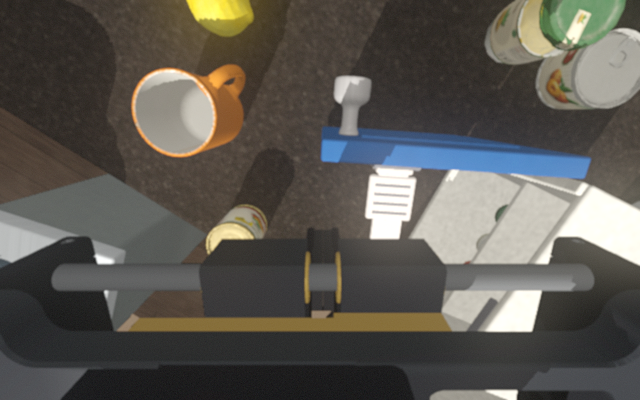

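The door is wide open, with the catch free and back up at (390,200) and the gripper clear of everything.

```bash
python3 -c "
from rig import robot
print(robot.hand_in())"
```

```text
the job is handed in; nothing more can be done
None
```

I handed the job in with the blue door standing about 1.2 rad (69°) open, its catch back up and the gripper clear; the tin, salt shaker and wooden-doored cupboard looked unmoved, and no verdict came back.

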